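# Set out the treatment heads by size

## Task

The clean treatment heads are standing on the pink drying mat. Set them out on the head stand in order of size, one centred on each grey pad, with the largest on the pad next to the handpiece and the smallest on the pad next to the cream jar. Set the heads down without dropping them or knocking any over, leave them standing upright, and do not move the handpiece or the jar.

Things in the scene. Friction and masses are not known exactly. Their poses are not given: they have to be found in the camera images.
- head_24_mid (a point): The smallest of four treatment heads: round, frosted white, with a flat brass-grey grit disc on top. Knurled collar 24 mm in diameter from the foot up to 26 mm, then a narrower nozzle 19 mm in diameter; 44 mm high overall. Stands foot down on the pink drying mat (mat 240 mm square, 4 mm thick). The point is on its axis, half-way up (22 mm above its foot); z points up out of the disc. Loose, under 0.2 kg.
- head_36_mid (a point): The second smallest of four treatment heads: round, frosted white, with a flat brass-grey grit disc on top. Knurled collar 36 mm in diameter from the foot up to 30 mm, then a narrower nozzle 28 mm in diameter; 50 mm high overall. Stands foot down on the pink drying mat (mat 240 mm square, 4 mm thick). The point is on its axis, half-way up (25 mm above its foot); z points up out of the disc. Loose, under 0.2 kg.
- head_48_mid (a point): The second largest of four treatment heads: round, frosted white, with a flat brass-grey grit disc on top. Knurled collar 48 mm in diameter from the foot up to 34 mm, then a narrower nozzle 37 mm in diameter; 56 mm high overall. Stands foot down on the pink drying mat (mat 240 mm square, 4 mm thick). The point is on its axis, half-way up (28 mm above its foot); z points up out of the disc. Loose, under 0.2 kg.
- head_60_mid (a point): The largest of four treatment heads: round, frosted white, with a flat brass-grey grit disc on top. Knurled collar 60 mm in diameter from the foot up to 37 mm, then a narrower nozzle 47 mm in diameter; 62 mm high overall. Stands foot down on the pink drying mat (mat 240 mm square, 4 mm thick). The point is on its axis, half-way up (31 mm above its foot); z points up out of the disc. Loose, under 0.2 kg.
- pad_a: Flat dark grey round silicone pad, 66 mm in diameter, the first, at one end of the row, on the fixed white head stand (slab 332 x 94 mm, top 16 mm above the bench). Four equal pads lie in a straight row, 80 mm apart, in the sequence a, b, c, d. Origin: centre of the pad's top face, flush with the slab; x points along the row from a towards d, y across it, z up.
- pad_b: Flat dark grey round silicone pad, 66 mm in diameter, the second, on the fixed white head stand (slab 332 x 94 mm, top 16 mm above the bench). Four equal pads lie in a straight row, 80 mm apart, in the sequence a, b, c, d. Origin: centre of the pad's top face, flush with the slab; x points along the row from a towards d, y across it, z up.
- pad_c: Flat dark grey round silicone pad, 66 mm in diameter, the third, on the fixed white head stand (slab 332 x 94 mm, top 16 mm above the bench). Four equal pads lie in a straight row, 80 mm apart, in the sequence a, b, c, d. Origin: centre of the pad's top face, flush with the slab; x points along the row from a towards d, y across it, z up.
- pad_d: Flat dark grey round silicone pad, 66 mm in diameter, the fourth, at the other end of the row, on the fixed white head stand (slab 332 x 94 mm, top 16 mm above the bench). Four equal pads lie in a straight row, 80 mm apart, in the sequence a, b, c, d. Origin: centre of the pad's top face, flush with the slab; x points along the row from a towards d, y across it, z up.
- handpiece: White round handpiece, 29 mm in diameter, 142 mm long, lying in a white cradle just beyond one end of the row of pads (either end, 101 mm from the centre of the end pad), across the row. Origin: on its axis, at its middle, about 39 mm above the bench; y along its length. Cradle 60 mm by 90 mm, 44 mm high. Not to be moved.
- jar_mid (a point): Amber glass cream jar with white cap, 60 mm in diameter, 52 mm high, standing on the bench beyond the other end of the row of pads (101 mm from the centre of that end pad). The point is at its middle, half-way up. Not to be moved.

How it is judged:
By the outcome, as a careful person would: the job done as asked, in the order asked, and still so for the second after the job is handed in, with the robot touching nothing.
It also fails if it takes over 99 s, if anything falls off the work surface, if the arm or the gripper's body presses on something with over 40 N, if the wrist force passes 120 N, or if a joint passes its speed limit or range.

## Robot

A 6-joint arm with a two-finger parallel gripper is mounted at the origin on the work surface. World frame = base frame: x ahead of the robot, y to its left, z up, the work surface at z = 0. Lengths are in m, angles in rad, forces in N, time in s.
With the tool pointing down it reaches from about 0.375 to 0.9 m from the base axis. Payload 3.1 kg.
Tool frame: the origin (TCP) lies at the very end of the fingers, on their centre line; the grasp point (between the pads) lies 19 mm behind it (manip.pinch_z is the distance from the TCP to the grasp point, in m); z points along the fingers, y is the direction in which the jaws open and shut (so a half turn about z gives the same grasp; the last joint's range is limited). The gripper opens to 85 mm and grips with 20 to 120 N. Pads are 22 mm wide; open, the fingers measure 114 mm over their backs; the gripper's body (76 mm by 85 mm) begins 54 mm behind the grasp point. The pads swing forward as they close: fully open they stand 13 mm farther back than shut.
Start: joints at [-1.415, 0.527, 1.433, -0, 1.181, -0.178], TCP at [0.205, -0.59, 0.231] pointing down, gripper open.
Joint ranges: [-3.08, 3.08], [-0.75, 2.2], [0.22, 2.44], [-1.43, 4.57], [0, 2.65], [-2.85, 2.85]. Speed limits (rad/s): [2.79, 2.79, 3.14, 3.14, 3.14, 3.14].

## Interface

Orientations are given as a unit quaternion [x, y, z, w].
In Python, from station import manip gives the robot as it stands.
- The arm moves only by the tool drive_tool, never from a script. Its argument "increments" is a list of rows, each a list of 7 numbers: the closure in counts, from 0 (fully open) to 255 (shut), then the shift along the tool's x, y, z in cm, then the turn, a rotation vector about the tool's x, y, z in rad. A call has 1 to 20 rows; each row is the pose to reach, as a shift and turn from the pose commanded when the call began, along the tool's axes at that moment; what a row does not reach only later rows make up. A row lasts 1/10 s, in which the tool goes at most 50 mm and 8.59 degrees, less where a joint would pass 70% of its speed; a pose out of reach is approached as far as the arm can. A call with a gripper value outside its range is refused whole. The fingers move at their own pace and stop on an object; "force" is the grip in N (left out, the last holds). Time passes only in rows, so rows that repeat a pose let the fingers close. It gives the time, the measured TCP pose, the force and the opening at its end, in the units of the state.
- manip.sense(): the state, without advancing time (a new reading comes with each control period).
- manip.snapshot(name): name is "side" or "top" or "wrist"; returns the picture (400x640x3 uint8, red, green, blue); there is no depth.
- manip.camera_model(name): a dict with "mtx" (3x3 intrinsics, pixels), "cam_to_world" (4x4, takes a point from camera to world coordinates). Camera axes: x right, y down, z forward; pixel columns grow to the right and rows downward; lengths in m; the calibration is good to about 2 mm. A picture is of the moment at which its call begins: read the wrist's pose just before it. camera_model takes no time and is no camera call; for the wrist camera it gives the pose at the moment of the call.
- manip.sign_off(): hands the job in, once; it reports no verdict.
The state is a dict: "t": time; "q": joint angles; "qd": joint speeds; "tau": joint torques, N m; "tcp_pos": TCP position; "tool_rot": TCP orientation; "force": force on the tool from outside, world axes, zero at the start; "ft_torque": the same for the moment, N m; "finger_gap": opening from 0.0 (shut) to 1.0 (fully open).
Only numpy, scipy, OpenCV 4.12 (cv2) and the standard library are available. Lean on these libraries where they do the work, as an engineer would, in place of code of your own. Each camera call takes 0.05 s, during which the arm holds its last target. There are 200 camera calls.

## Working session

There is one attempt and no reset: what is moved stays moved. The work goes in short steps, Python scripts to look and compute and a tool call to move; the robot and the scene stay as the last step left them, time stands still between calls to the robot, and variables do not carry over. Pictures are saved under pics/ and viewed, about 12 in all and at most 16, crops included, and the job is handed in when it is done.

Besides the shell and the picture viewer there is one more tool, called after "Request:" as name([rows], argument=value, ...), one row to a line, values as JSON. drive_tool: Moves the arm, as the interface text tells. Its arguments: {"type":"object","properties":{"increments":{"type":"array","items":{"type":"array","items":{"type":"number"}}},"force":{"type":"number"}},"required":["increments"]}

```bash
mkdir -p pics; ls; python3 - <<'E'
from station import manip
import cv2
s=manip.sense();print(s)
for n in("top","side"):
    im=manip.snapshot(n);cv2.imwrite(f"pics/{n}0.png",im[:,:,::-1])
    m=manip.camera_model(n);print(n,m["mtx"],m["cam_to_world"])
print(manip.pinch_z)
E
```

```text
pics
{'t': 0.0, 'q': array([-1.41550474e+00,  5.28449799e-01,  1.43388098e+00, -1.23165119e-05,
        1.18139987e+00, -1.78483339e-01]), 'qd': array([-2.85301173e-04,  3.03269927e-04, -3.96388445e-06,  6.90698961e-04,
       -1.32101569e-03, -1.86577488e-03]), 'tau': array([-6.09150775e-04, -4.42348838e+01, -1.78024274e+01, -1.21484391e-04,
        8.49242293e-03,  3.59075926e-06]), 'tcp_pos': array([ 0.20468118, -0.58978857,  0.23035046]), 'tool_rot': array([ 9.86105626e-01,  1.66116081e-01,  6.70131318e-06, -1.06899004e-03]), 'force': array([ 0.55916713, -0.26013749,  0.31391658]), 'ft_torque': array([ 0.03598111, -0.03852107, -0.03281304]), 'finger_gap': 0.9974447441749137}
top [[508.99734728   0.         319.21780994]
 [  0.         508.99734728 192.81074125]
 [  0.           0.           1.        ]] [[-0.00681787 -0.99532082  0.09638457  0.4140401 ]
 [-0.99997444  0.00657879 -0.00279803  0.0196343 ]
 [ 0.00215084 -0.09640118 -0.99534024  1.40170283]
 [ 0.          0.          0.          1.        ]]
side [[427.44662625   0.         320.04269421]
 [  0.         427.44662625 203.27214873]
 [  0.           0.           1.        ]] [[-0.64388371 -0.40569505  0.64871049 -0.03326677]
 [-0.7648213   0.31745265 -0.56059986  0.50321141]
 [ 0.02149772 -0.85710871 -0.5146868   0.5148093 ]
 [ 0.          0.          0.          1.        ]]
0.0187
```

View pics/top0.png

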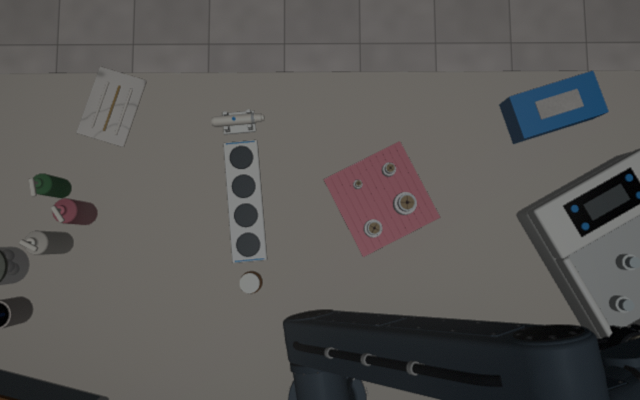

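View pics/side0.png

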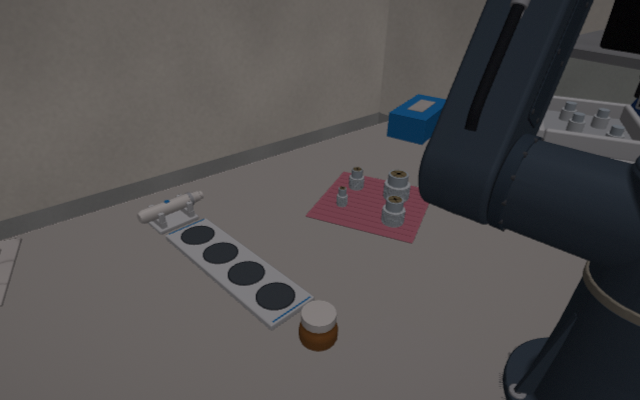

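The top view shows the stand with its pads at columns ~241–248 (rows 157–244), the handpiece at (238,120) and the jar at (249,282). The heads are 60 at (405,203), 48 at (373,229), 36 at (389,169) and 24 at (358,184). The side view agrees. Next I measure the positions from the top image.

```bash
cat > h.py <<'E'
import numpy as np,cv2
from station import manip
def ray(m,uv,z):
    K,T=np.array(m["mtx"]),np.array(m["cam_to_world"])
    d=T[:3,:3]@np.linalg.inv(K)@[uv[0],uv[1],1];o=T[:3,3]
    return o+d*(z-o[2])/d[2]
def proj(m,p):
    K,T=np.array(m["mtx"]),np.array(m["cam_to_world"])
    c=K@(T[:3,:3].T@(np.array(p)-T[:3,3]));return c[:2]/c[2]
def go(p,yaw=0):
    "shift cm in tool axes and turn from the sensed pose to TCP p, tool down, tool x at yaw"
    from scipy.spatial.transform import Rotation as R
    s=manip.sense();r=R.from_quat(s["tool_rot"])
    t=R.from_euler('z',yaw)*R.from_euler('x',np.pi)
    return (r.inv().apply(np.array(p)-s["tcp_pos"])*100).round(2),(r.inv()*t).as_rotvec().round(3)
E
python3 - <<'E'
from h import *
im=cv2.imread("pics/top0.png");m=manip.camera_model("top")
g=cv2.cvtColor(im,cv2.COLOR_BGR2GRAY)
sub=g[130:270,215:275]
_,t=cv2.threshold(sub,0,255,cv2.THRESH_BINARY+cv2.THRESH_OTSU)
n,l,st,c=cv2.connectedComponentsWithStats((g[135:270,220:275]<75).astype(np.uint8))
P=[]
for i in range(1,n):
    if 250<st[i,4]<900:
        uv=c[i]+[220,135];p=ray(m,uv,.016);P.append(p);print("pad",uv.round(1),st[i],p.round(4))
P=np.array(P);print(np.diff(P,axis=0))
for n_,uv,h in(("60",(405,203),.062),("48",(373,229),.056),("36",(389,169),.05),("24",(358,184),.044)):print(n_,ray(m,uv,h+.004).round(4))
for n_,uv,h in(("hp",(238,120),.05),("jar",(249,282),.052)):print(n_,ray(m,uv,h).round(4))
cv2.imwrite("pics/crop.png",cv2.convertScaleAbs(cv2.resize(im[150:250,320:440],None,fx=6,fy=6,interpolation=cv2.INTER_CUBIC)[:600],alpha=1.6))
w=manip.camera_model("wrist");s=manip.sense()
from scipy.spatial.transform import Rotation as R
T=np.eye(4);T[:3,:3]=R.from_quat(s["tool_rot"]).as_matrix();T[:3,3]=s["tcp_pos"]
print((np.linalg.inv(T)@w["cam_to_world"]).round(3),w["mtx"])
print(go([.49,-.16,.25]))
E
```

```text
pad [240.8 157.1] [ 10  11  23  23 421] [0.6484 0.2309 0.016 ]
pad [243.  185.9] [ 12  40  23  23 427] [0.5686 0.2243 0.016 ]
pad [245.3 215. ] [ 14  69  24  23 433] [0.489  0.2175 0.016 ]
pad [247.6 244.3] [ 16  98  24  24 441] [0.4094 0.2106 0.016 ]
[[-0.07978552 -0.00661475  0.        ]
 [-0.07966391 -0.00680458  0.        ]
 [-0.07956494 -0.00690468  0.        ]]
60 [ 0.5149 -0.2097  0.066 ]
48 [ 0.4474 -0.125   0.06  ]
36 [ 0.6073 -0.1711  0.054 ]
24 [ 0.5681 -0.0881  0.048 ]
hp [0.7442 0.2341 0.05  ]
jar [0.3113 0.2013 0.052 ]
[[ 0.001 -0.965 -0.263  0.066]
 [ 1.     0.001 -0.001 -0.   ]
 [ 0.001 -0.263  0.965 -0.142]
 [ 0.     0.     0.     1.   ]] [[331.11558128   0.         320.49850059]
 [  0.         331.11558128 195.47618756]
 [  0.           0.           1.        ]]
(array([ 41.04, -31.27,  -1.88]), array([-0.002,  0.   ,  0.334]))
```

View pics/crop.png

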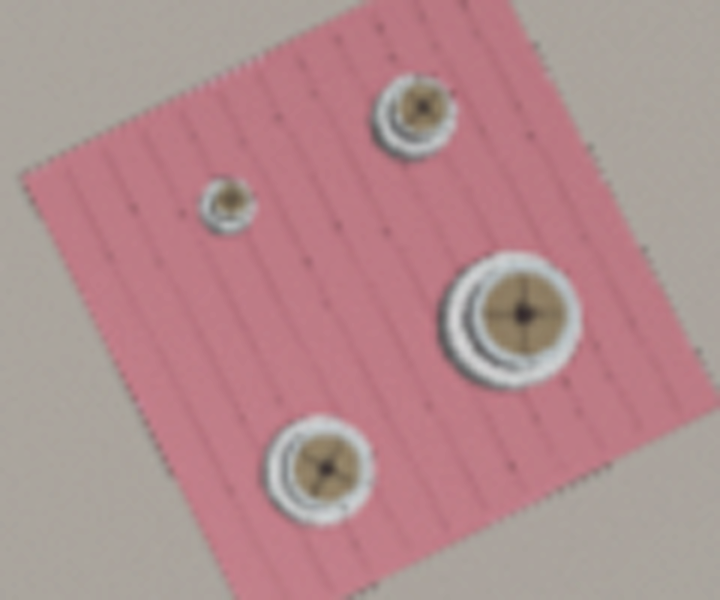

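The crop puts the disc centres at about 60 (407.2,202.2), 48 (373.9,227.6), 36 (390.2,167.3) and 24 (358.1,182.7). The heads are well separated, so jaws opening across the row direction (yaw 0.085) will fit everywhere.

```bash
python3 - <<'E'
from h import *
m=manip.camera_model("top")
for n_,uv,h in(("60",(523,313),.062),("48",(326,468),.056),("36",(424,106),.05),("24",(231,199),.044)):print(n_,ray(m,(np.array(uv)+.5)/6-.5+[320,150],h+.004).round(4))
print(go([.52,-.15,.26],.085))
E
```

```text
60 [ 0.5182 -0.2144  0.066 ]
48 [ 0.4511 -0.1274  0.06  ]
36 [ 0.612  -0.1746  0.054 ]
24 [ 0.5715 -0.0884  0.048 ]
(array([ 44.2 , -31.23,  -2.88]), array([-0.002, -0.   ,  0.249]))
```

Request:
drive_tool([
  [0, 44.2, -31.2, -2.9, -0.002, 0, 0.249],
  [0, 44.2, -31.2, -2.9, -0.002, 0, 0.249],
  [0, 44.2, -31.2, -2.9, -0.002, 0, 0.249],
  [0, 44.2, -31.2, -2.9, -0.002, 0, 0.249],
  [0, 44.2, -31.2, -2.9, -0.002, 0, 0.249],
  [0, 44.2, -31.2, -2.9, -0.002, 0, 0.249],
  [0, 44.2, -31.2, -2.9, -0.002, 0, 0.249],
  [0, 44.2, -31.2, -2.9, -0.002, 0, 0.249],
  [0, 44.2, -31.2, -2.9, -0.002, 0, 0.249],
  [0, 44.2, -31.2, -2.9, -0.002, 0, 0.249],
  [0, 44.2, -31.2, -2.9, -0.002, 0, 0.249],
  [0, 44.2, -31.2, -2.9, -0.002, 0, 0.249],
  [0, 44.2, -31.2, -2.9, -0.002, 0, 0.249],
  [0, 44.2, -31.2, -2.9, -0.002, 0, 0.249],
], force=40)

```text
t: 1.5
tcp_pos: [0.5194, -0.1515, 0.2599]
tool_rot: [0.999, 0.042, -0.0, 0.001]
force: [-0.6, -0.4, -0.3]
finger_gap: 0.998
```

```bash
python3 - <<'E'
from h import *
m=manip.camera_model("wrist")
im=manip.snapshot("wrist")[:,:,::-1].copy();cv2.imwrite("pics/w1.png",im)
for p in([.5182,-.2144,.066],[.4511,-.1274,.06],[.612,-.1746,.054],[.5715,-.0884,.048]):
    print(proj(m,p).round(1)); cv2.drawMarker(im,tuple(int(round(x)) for x in proj(m,p)),(0,255,0),0,8,1)
cv2.imwrite("pics/w1m.png",im);np.save("w1.npy",m["cam_to_world"])
E
```

```text
[380.7 177. ]
[293.3 228.7]
[351.4  79.1]
[264.  113.2]
```

View pics/w1m.png

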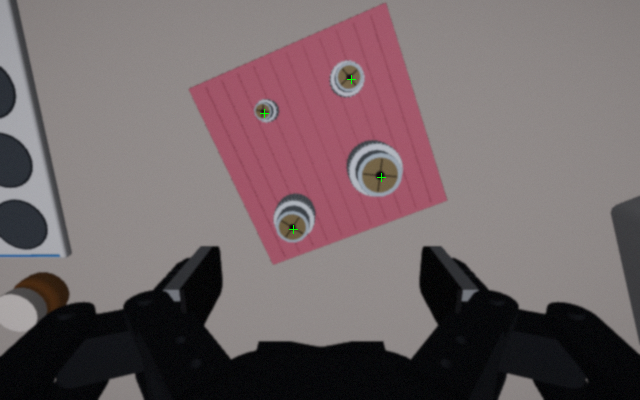

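The markers from the top-camera estimates land on the discs in the wrist image to within 1–2 px, about 1–2 mm. I'm going for the 60 head first.

```bash
python3 - <<'E'
from h import *
s=manip.sense();print(s["t"],s["tcp_pos"])
print(go([.519,-.2145,.12],.085),go([.519,-.2145,.010],.085))
E
```

```text
1.55 [ 0.51929981 -0.15191121  0.259963  ]
(array([-0.54,  6.21, 14.01]), array([ 0.002,  0.001, -0.002])) (array([-0.53,  6.19, 25.01]), array([ 0.002,  0.001, -0.002]))
```

Request:
drive_tool([
  [0, -0.5, 6.2, 14, 0, 0, 0],
  [0, -0.5, 6.2, 14, 0, 0, 0],
  [0, -0.5, 6.2, 14, 0, 0, 0],
  [0, -0.5, 6.2, 14, 0, 0, 0],
  [0, -0.5, 6.2, 17, 0, 0, 0],
  [0, -0.5, 6.2, 20, 0, 0, 0],
  [0, -0.5, 6.2, 23, 0, 0, 0],
  [0, -0.5, 6.2, 25, 0, 0, 0],
  [0, -0.5, 6.2, 25, 0, 0, 0],
  [0, -0.5, 6.2, 25, 0, 0, 0],
])

```text
t: 2.55
tcp_pos: [0.521, -0.2144, 0.0118]
tool_rot: [0.999, 0.042, 0.001, 0.001]
force: [0.5, 0.6, 0.2]
finger_gap: 1.002
```

```bash
python3 - <<'E'
from h import *
s=manip.sense();print(s["t"],s["tcp_pos"],s["force"],go([.519,-.2145,.010],.085))
cv2.imwrite("pics/w2.png",manip.snapshot("wrist")[:,:,::-1])
E
```

```text
2.55 [ 0.5210279  -0.21436505  0.0118325 ] [0.52695046 0.6267679  0.22159042] (array([-0.2 , -0.  ,  0.18]), array([ 0.003, -0.002, -0.001]))
```

View pics/w2.png

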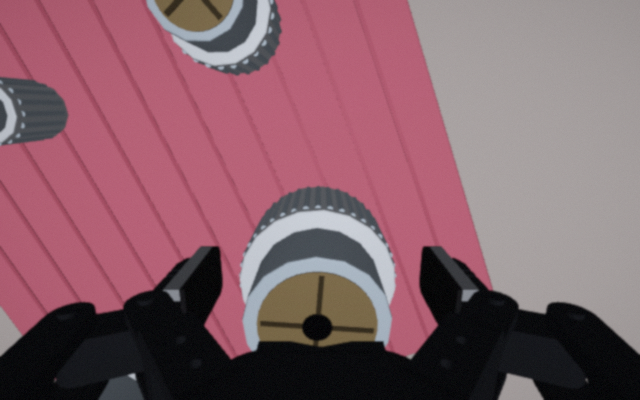

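The head sits centred between the fingers. Now I close and lift.

Request:
drive_tool([
  [255, -0.1, 0, 0.1, 0, 0, 0],
  [255, -0.1, 0, 0.1, 0, 0, 0],
  [255, -0.1, 0, 0.1, 0, 0, 0],
  [255, -0.1, 0, 0.1, 0, 0, 0],
  [255, -0.1, 0, 0.1, 0, 0, 0],
  [255, -0.1, 0, 0.1, 0, 0, 0],
  [255, -0.1, 0, -1, 0, 0, 0],
  [255, -0.1, 0, -3, 0, 0, 0],
  [255, -0.1, 0, -6, 0, 0, 0],
  [255, -0.1, 0, -9, 0, 0, 0],
  [255, -0.1, 0, -12, 0, 0, 0],
  [255, -0.1, 0, -12, 0, 0, 0],
  [255, -0.1, 0, -12, 0, 0, 0],
], force=40)

```text
t: 3.9
tcp_pos: [0.5196, -0.2134, 0.1315]
tool_rot: [0.999, 0.042, 0.001, 0.002]
force: [0.1, 0.0, -1.6]
finger_gap: 0.691
```

```bash
python3 - <<'E'
from h import *
s=manip.sense();print(s["t"],s["tcp_pos"],s["force"],s["finger_gap"])
print(go([.6484,.2309,.13],.085))
cv2.imwrite("pics/w3.png",manip.snapshot("wrist")[:,:,::-1])
E
```

```text
3.9 [ 0.51964599 -0.21340257  0.13154249] [ 0.08053947  0.03859612 -1.55889366] 0.6908632549855788
(array([ 16.6 , -43.18,   0.05]), array([ 0.003, -0.002, -0.   ]))
```

View pics/w3.png

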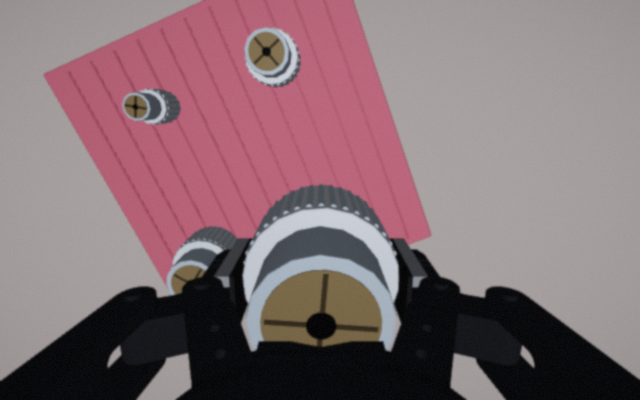

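Request:
drive_tool([
  [255, 16.7, -43.2, 0, 0, 0, 0],
  [255, 16.7, -43.2, 0, 0, 0, 0],
  [255, 16.7, -43.2, 0, 0, 0, 0],
  [255, 16.7, -43.2, 0, 0, 0, 0],
  [255, 16.7, -43.2, 0, 0, 0, 0],
  [255, 16.7, -43.2, 0, 0, 0, 0],
  [255, 16.7, -43.2, 0, 0, 0, 0],
  [255, 16.7, -43.2, 0, 0, 0, 0],
  [255, 16.7, -43.2, 0, 0, 0, 0],
  [255, 16.7, -43.2, 0, 0, 0, 0],
  [255, 16.7, -43.2, 0, 0, 0, 0],
  [255, 16.7, -43.2, 0, 0, 0, 0],
  [255, 16.7, -43.2, 4, 0, 0, 0],
  [255, 16.7, -43.2, 8, 0, 0, 0],
  [255, 16.7, -43.2, 8, 0, 0, 0],
  [255, 16.7, -43.2, 8, 0, 0, 0],
])

```text
t: 5.55
tcp_pos: [0.6486, 0.2289, 0.0489]
tool_rot: [0.999, 0.041, -0.001, 0.001]
force: [0.4, 0.3, 0.0]
finger_gap: 0.686
```

```bash
python3 - <<'E'
from h import *
s=manip.sense();print(s["t"],s["tcp_pos"],s["force"],s["finger_gap"])
print(go([.6495,.2309,.0235],.085))
E
```

```text
5.55 [0.64855786 0.22892665 0.04892809] [0.37778819 0.25134191 0.01306424] 0.6863774036316365
(array([ 0.12, -0.2 ,  2.54]), array([ 0.003,  0.003, -0.002]))
```

Request:
drive_tool([
  [255, 0.1, -0.2, 0.8, 0, 0, 0],
  [255, 0.1, -0.2, 1.6, 0, 0, 0],
  [255, 0.1, -0.2, 2.2, 0, 0, 0],
  [255, 0.1, -0.2, 2.4, 0, 0, 0],
  [255, 0.1, -0.2, 2.5, 0, 0, 0],
  [255, 0.1, -0.2, 2.5, 0, 0, 0],
  [255, 0.1, -0.2, 2.5, 0, 0, 0],
])

```text
t: 6.25
tcp_pos: [0.6504, 0.2332, 0.0249]
tool_rot: [0.999, 0.042, 0.0, 0.001]
force: [-0.5, 0.3, -1.1]
finger_gap: 0.689
```

```bash
python3 - <<'E'
from h import *
s=manip.sense();print(s["t"],s["tcp_pos"],s["force"],s["finger_gap"])
print(go([.6495,.2309,.0235],.085))
cv2.imwrite("pics/w4.png",manip.snapshot("wrist")[:,:,::-1])
E
```

```text
6.25 [0.65039772 0.23316395 0.02487876] [-0.54167619  0.34086128 -1.13828638] 0.6885667393730209
(array([-0.11,  0.22,  0.14]), array([ 0.002, -0.001, -0.   ]))
```

View pics/w4.png

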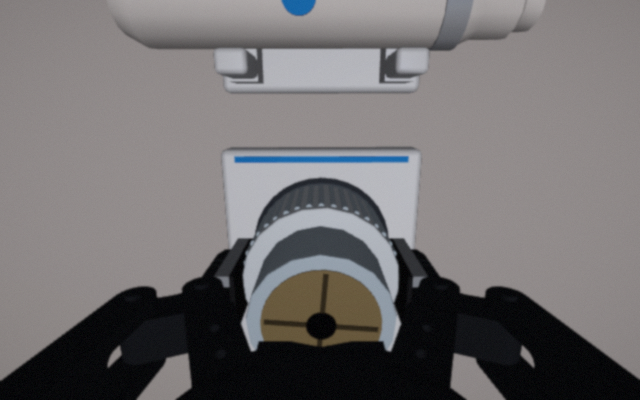

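Request:
drive_tool([
  [255, 0, 0, 0, 0, 0, 0],
  [255, 0, 0, 0, 0, 0, 0],
  [255, 0, 0, 0, 0, 0, 0],
])

```text
t: 6.6
tcp_pos: [0.6502, 0.233, 0.0247]
tool_rot: [0.999, 0.042, 0.0, 0.001]
force: [-0.3, 0.0, -1.2]
finger_gap: 0.69
```

```bash
python3 - <<'E'
from h import *
for i in range(4):
    s=manip.sense();print(s["t"],s["tcp_pos"],s["qd"].round(4));
    if i<3: im=manip.snapshot("wrist")
print(go([.6495,.2309,.0235],.085))
# slab end corner in wrist frame
m=manip.camera_model("wrist")
for uv in((222,150),(421,150),(235,160),(409,160)):print(ray(m,uv,.016).round(4))
E
```

```text
6.6 [0.65022289 0.23304455 0.02471058] [-0.0001  0.0024  0.0012 -0.0006  0.0021  0.0014]
6.65 [0.6502392  0.23305957 0.02470268] [ 0.0004  0.0015  0.0006 -0.0003 -0.0011  0.0004]
6.7 [0.65020147 0.2330264  0.0246513 ] [-0.0012 -0.      0.0005  0.0003 -0.0015 -0.0006]
6.75 [0.65017552 0.23303647 0.02463287] [-0.0003  0.0019  0.0007 -0.0006 -0.0003 -0.0006]
(array([-0.09,  0.21,  0.11]), array([ 0.002, -0.   , -0.   ]))
[0.6921 0.2816 0.016 ]
[0.6998 0.1913 0.016 ]
[0.688  0.2757 0.016 ]
[0.6948 0.1961 0.016 ]
```

Request:
drive_tool([
  [255, 0, 0.1, 0.1, 0, 0, 0],
  [255, 0, 0.1, 0.15, 0, 0, 0],
  [255, 0, 0.1, 0.2, 0, 0, 0],
  [255, 0, 0.1, 0.2, 0, 0, 0],
  [255, 0, 0.1, 0.2, 0, 0, 0],
  [255, 0, 0.1, 0.2, 0, 0, 0],
])

```text
t: 7.35
tcp_pos: [0.6503, 0.2319, 0.0232]
tool_rot: [0.999, 0.042, 0.0, 0.001]
force: [-2.1, -1.8, 5.0]
finger_gap: 0.689
```

```bash
python3 - <<'E'
from h import *
s=manip.sense();print(s["t"],s["tcp_pos"],s["force"],s["finger_gap"],s["ft_torque"])
E
```

```text
7.35 [0.65030829 0.23185321 0.0232153 ] [-2.13967644 -1.83958069  5.00410009] 0.6887648173795162 [-0.24418389  0.26927482  0.0118207 ]
```

In contact at 5 N. I release and retreat.

Request:
drive_tool([
  [60, 0, 0, 0, 0, 0, 0],
  [40, 0, 0, 0, 0, 0, 0],
  [0, 0, 0, 0, 0, 0, 0],
  [0, 0, 0, 0, 0, 0, 0],
  [0, 0, 0, 0, 0, 0, 0],
  [0, 0, 0, -3, 0, 0, 0],
  [0, 0, 0, -7, 0, 0, 0],
  [0, 0, 0, -11, 0, 0, 0],
  [0, -8, 0, -16, 0, 0, 0],
  [0, -12, 0, -20, 0, 0, 0],
  [0, -12, 0, -20, 0, 0, 0],
  [0, -12, 0, -20, 0, 0, 0],
  [0, -12, 0, -20, 0, 0, 0],
])

```text
t: 8.65
tcp_pos: [0.5309, 0.2226, 0.2239]
tool_rot: [0.999, 0.043, 0.002, 0.001]
force: [-0.7, -0.8, -0.6]
finger_gap: 1.004
```

```bash
python3 - <<'E'
from h import *
s=manip.sense();print(s["t"],s["tcp_pos"],s["force"],s["finger_gap"])
m=manip.camera_model("wrist");im=manip.snapshot("wrist")[:,:,::-1].copy();cv2.imwrite("pics/w5.png",im)
for i in range(4):print(proj(m,[.6484-.0797*i,.2309-.0068*i,.016]).round(1))
print(proj(m,[.6484,.2309,.078]).round(1))
print(go([.452,-.1274,.13],.085),go([.452,-.1274,.010],.085))
E
```

```text
8.65 [0.53093993 0.22256127 0.22392201] [-0.73639557 -0.77827948 -0.58433333] 1.0036064344999773
[322.2  50.7]
[322.  133.5]
[321.9 206.8]
[321.7 272.3]
[322.6  38.1]
(array([-10.89,  34.16,   9.32]), array([ 0.002, -0.002, -0.   ])) (array([-10.92,  34.14,  21.32]), array([ 0.002, -0.002, -0.   ]))
```

View pics/w5.png

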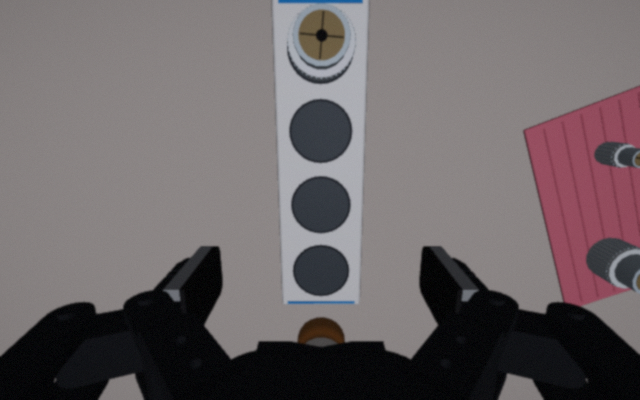

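The 60 head stands upright with its disc at (321,35). Pads b–d sit at column ~321, with the same small row offset from prediction, so it is centred within about 1 mm. Next is the 48 head.

Request:
drive_tool([
  [0, -10.9, 34.1, 9.3, 0, 0, 0],
  [0, -10.9, 34.1, 9.3, 0, 0, 0],
  [0, -10.9, 34.1, 9.3, 0, 0, 0],
  [0, -10.9, 34.1, 9.3, 0, 0, 0],
  [0, -10.9, 34.1, 9.3, 0, 0, 0],
  [0, -10.9, 34.1, 9.3, 0, 0, 0],
  [0, -10.9, 34.1, 9.3, 0, 0, 0],
  [0, -10.9, 34.1, 9.3, 0, 0, 0],
  [0, -10.9, 34.1, 9.3, 0, 0, 0],
  [0, -10.9, 34.1, 9.3, 0, 0, 0],
  [0, -10.9, 34.1, 9.3, 0, 0, 0],
  [0, -10.9, 34.1, 13, 0, 0, 0],
  [0, -10.9, 34.1, 17, 0, 0, 0],
  [0, -10.9, 34.1, 20, 0, 0, 0],
  [0, -10.9, 34.1, 21.2, 0, 0, 0],
  [0, -10.9, 34.1, 21.2, 0, 0, 0],
  [0, -10.9, 34.1, 21.2, 0, 0, 0],
  [0, -10.9, 34.1, 21.2, 0, 0, 0],
])

```text
t: 10.5
tcp_pos: [0.452, -0.1273, 0.0126]
tool_rot: [0.999, 0.043, 0.001, 0.002]
force: [-0.4, -0.7, 0.5]
finger_gap: 1.002
```

```bash
python3 - <<'E'
from h import *
s=manip.sense();print(s["t"],s["tcp_pos"],s["force"],s["finger_gap"])
print(go([.452,-.1274,.010],.085))
E
```

```text
10.5 [ 0.45200184 -0.12730897  0.01256008] [-0.40544278 -0.737097    0.48119849] 1.0016228549908346
(array([-0.  ,  0.01,  0.26]), array([ 0.004, -0.003,  0.   ]))
```

Request:
drive_tool([
  [0, 0, 0, 0.2, 0.003, -0.003, 0],
  [255, 0, 0, 0.2, 0.003, -0.003, 0],
  [255, 0, 0, 0.2, 0.003, -0.003, 0],
  [255, 0, 0, 0.2, 0.003, -0.003, 0],
  [255, 0, 0, 0.2, 0.003, -0.003, 0],
  [255, 0, 0, 0.2, 0.003, -0.003, 0],
  [255, 0, 0, 0.2, 0.003, -0.003, 0],
])

```text
t: 11.2
tcp_pos: [0.451, -0.1272, 0.0098]
tool_rot: [0.999, 0.042, -0.001, -0.0]
force: [-1.2, 0.5, 6.1]
finger_gap: 0.546
```

```bash
python3 - <<'E'
from h import *
s=manip.sense();print(s["t"],s["tcp_pos"],s["force"],s["finger_gap"])
print(go([.452,-.1274,.14],.085),go([.5700,.2250,.14],.085),go([.5700,.2250,.05],.085))
E
```

```text
11.2 [ 0.45100287 -0.12720124  0.00982272] [-1.2005569   0.51842796  6.06732686] 0.5463780632633309
(array([  0.07,   0.02, -13.02]), array([-0.001,  0.002, -0.   ])) (array([ 14.8 , -34.1 , -13.03]), array([-0.001,  0.002, -0.   ])) (array([ 14.83, -34.09,  -4.03]), array([-0.001,  0.002, -0.   ]))
```

Request:
drive_tool([
  [255, 0, 0, -2, 0, 0, 0],
  [255, 0, 0, -5, 0, 0, 0],
  [255, 0, 0, -9, 0, 0, 0],
  [255, 0, 0, -13, 0, 0, 0],
  [255, 14.7, -34.1, -13, 0, 0, 0],
  [255, 14.7, -34.1, -13, 0, 0, 0],
  [255, 14.7, -34.1, -13, 0, 0, 0],
  [255, 14.7, -34.1, -13, 0, 0, 0],
  [255, 14.7, -34.1, -13, 0, 0, 0],
  [255, 14.7, -34.1, -13, 0, 0, 0],
  [255, 14.7, -34.1, -13, 0, 0, 0],
  [255, 14.7, -34.1, -13, 0, 0, 0],
  [255, 14.7, -34.1, -13, 0, 0, 0],
  [255, 14.7, -34.1, -10, 0, 0, 0],
  [255, 14.7, -34.1, -6, 0, 0, 0],
  [255, 14.7, -34.1, -3, 0, 0, 0],
  [255, 14.7, -34.1, -2, 0, 0, 0],
  [255, 14.7, -34.1, -2, 0, 0, 0],
  [255, 14.7, -34.1, -2, 0, 0, 0],
  [255, 14.7, -34.1, -2, 0, 0, 0],
])

```text
t: 13.2
tcp_pos: [0.57, 0.2251, 0.031]
tool_rot: [0.999, 0.042, 0.0, -0.001]
force: [0.2, -0.2, -1.5]
finger_gap: 0.547
```

```bash
python3 - <<'E'
from h import *
s=manip.sense();print(s["t"],s["tcp_pos"],s["force"],s["finger_gap"])
print(go([.569,.225,.0225],.085))
E
```

```text
13.2 [0.57002824 0.22505487 0.03101672] [ 0.21583637 -0.17772926 -1.51080868] 0.5468597955913618
(array([-0.1 , -0.  ,  0.85]), array([-0.001, -0.001, -0.001]))
```

Request:
drive_tool([
  [255, -0.1, 0, 0.4, 0, 0, 0],
  [255, -0.1, 0, 0.7, 0, 0, 0],
  [255, -0.1, 0, 0.85, 0, 0, 0],
  [255, -0.1, 0, 0.9, 0, 0, 0],
  [255, -0.1, 0, 0.95, 0, 0, 0],
  [255, -0.1, 0, 0.95, 0, 0, 0],
  [255, -0.1, 0, 0.95, 0, 0, 0],
])

```text
t: 13.9
tcp_pos: [0.5677, 0.2251, 0.0219]
tool_rot: [0.999, 0.043, -0.001, -0.0]
force: [-2.3, -1.1, 11.1]
finger_gap: 0.554
```

Request:
drive_tool([
  [255, 0.1, 0, -0.05, 0, 0, 0],
  [100, 0.1, 0, -0.05, 0, 0, 0],
  [50, 0.1, 0, -0.05, 0, 0, 0],
  [0, 0.1, 0, -0.05, 0, 0, 0],
  [0, 0.1, 0, -0.05, 0, 0, 0],
  [0, 0.1, 0, -0.05, 0, 0, 0],
  [0, 0, 0, -3, 0, 0, 0],
  [0, 0, 0, -7, 0, 0, 0],
  [0, 0, 0, -11, 0, 0, 0],
  [0, -4, 0, -16, 0, 0, 0],
  [0, -4, 0, -20, 0, 0, 0],
  [0, -4, 0, -20, 0, 0, 0],
  [0, -4, 0, -20, 0, 0, 0],
])

```text
t: 15.2
tcp_pos: [0.529, 0.2217, 0.2216]
tool_rot: [0.999, 0.042, 0.001, -0.001]
force: [-1.1, 0.5, 0.3]
finger_gap: 1.001
```

```bash
python3 - <<'E'
from h import *
s=manip.sense();print(s["t"],s["tcp_pos"],s["force"],s["finger_gap"])
m=manip.camera_model("wrist");im=manip.snapshot("wrist")[:,:,::-1].copy();cv2.imwrite("pics/w6.png",im)
for i,h in enumerate((.062,.056,0,0)):print(proj(m,[.6484-.0797*i,.2309-.0068*i,.016+h]).round(1))
print(go([.6125,-.1746,.13],.085),go([.6125,-.1746,.008],.085))
E
```

```text
15.2 [0.52904548 0.22165556 0.22155412] [-1.13557392  0.49023212  0.27435479] 1.0013078405361069
[322.3  34.4]
[322.1 136.1]
[321.8 205.3]
[321.7 271.3]
(array([ 5.06, 40.18,  8.93]), array([-0.001,  0.002, -0.   ])) (array([ 5.09, 40.19, 21.13]), array([-0.001,  0.002, -0.   ]))
```

View pics/w6.png

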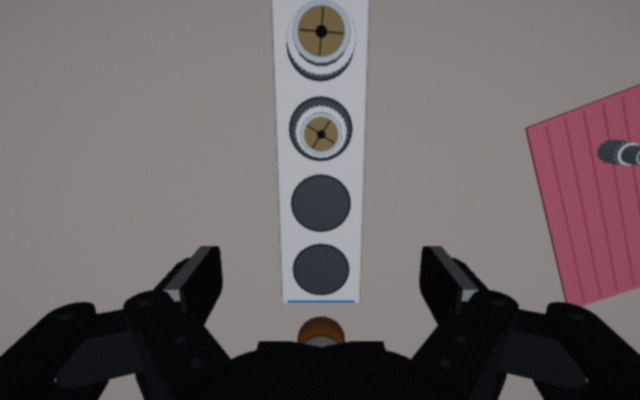

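The 48 head is centred: disc at (321,134) against a predicted row of 136, the same −2 px offset the pads show. Next is the 36 head.

Request:
drive_tool([
  [0, 5.1, 40.2, 8.9, 0, 0, 0],
  [0, 5.1, 40.2, 8.9, 0, 0, 0],
  [0, 5.1, 40.2, 8.9, 0, 0, 0],
  [0, 5.1, 40.2, 8.9, 0, 0, 0],
  [0, 5.1, 40.2, 8.9, 0, 0, 0],
  [0, 5.1, 40.2, 8.9, 0, 0, 0],
  [0, 5.1, 40.2, 8.9, 0, 0, 0],
  [0, 5.1, 40.2, 8.9, 0, 0, 0],
  [0, 5.1, 40.2, 8.9, 0, 0, 0],
  [0, 5.1, 40.2, 8.9, 0, 0, 0],
  [0, 5.1, 40.2, 8.9, 0, 0, 0],
  [0, 5.1, 40.2, 8.9, 0, 0, 0],
  [0, 5.1, 40.2, 13, 0, 0, 0],
  [0, 5.1, 40.2, 17, 0, 0, 0],
  [0, 5.1, 40.2, 20, 0, 0, 0],
  [0, 5.1, 40.2, 21, 0, 0, 0],
  [0, 5.1, 40.2, 21, 0, 0, 0],
  [0, 5.1, 40.2, 21, 0, 0, 0],
  [0, 5.1, 40.2, 21, 0, 0, 0],
])

```text
t: 17.15
tcp_pos: [0.6141, -0.1749, 0.0114]
tool_rot: [0.999, 0.043, 0.0, 0.0]
force: [-0.2, 0.5, 0.5]
finger_gap: 0.998
```

```bash
python3 - <<'E'
from h import *
s=manip.sense();print(s["t"],s["tcp_pos"],s["force"],s["finger_gap"])
print(go([.6125,-.1746,.008],.085))
E
```

```text
17.15 [ 0.61409169 -0.17488404  0.01138793] [-0.16920095  0.48989447  0.53760135] 0.9983505120613433
(array([-0.16, -0.04,  0.34]), array([ 0.001, -0.001,  0.   ]))
```

Request:
drive_tool([
  [0, -0.15, 0, 0.3, 0, 0, 0],
  [255, -0.15, 0, 0.3, 0, 0, 0],
  [255, -0.15, 0, 0.3, 0, 0, 0],
  [255, -0.15, 0, 0.3, 0, 0, 0],
  [255, -0.15, 0, 0.3, 0, 0, 0],
  [255, -0.15, 0, 0.3, 0, 0, 0],
  [255, -0.15, 0, 0.3, 0, 0, 0],
  [255, -0.15, 0, 0.3, 0, 0, 0],
  [255, -0.15, 0, 0.3, 0, 0, 0],
])

```text
t: 18.05
tcp_pos: [0.6113, -0.1749, 0.0066]
tool_rot: [0.999, 0.042, -0.001, -0.0]
force: [-0.3, 0.3, 4.4]
finger_gap: 0.409
```

```bash
python3 - <<'E'
from h import *
s=manip.sense();print(s["t"],s["tcp_pos"],s["force"],s["finger_gap"])
x=.489+s["tcp_pos"][0]-.612
print(x,go([x,.218,.14],.085))
E
```

```text
18.05 [ 0.61133404 -0.17490547  0.00660295] [-0.26683487  0.34122255  4.38542906] 0.40906314829715884
0.4883340364597387 (array([ -8.96, -40.2 , -13.29]), array([-0.001,  0.002, -0.   ]))
```

Request:
drive_tool([
  [255, 0, 0, -2, 0, 0, 0],
  [255, 0, 0, -5, 0, 0, 0],
  [255, 0, 0, -9, 0, 0, 0],
  [255, 0, 0, -13.3, 0, 0, 0],
  [255, -9, -40.2, -13.3, 0, 0, 0],
  [255, -9, -40.2, -13.3, 0, 0, 0],
  [255, -9, -40.2, -13.3, 0, 0, 0],
  [255, -9, -40.2, -13.3, 0, 0, 0],
  [255, -9, -40.2, -13.3, 0, 0, 0],
  [255, -9, -40.2, -13.3, 0, 0, 0],
  [255, -9, -40.2, -13.3, 0, 0, 0],
  [255, -9, -40.2, -13.3, 0, 0, 0],
  [255, -9, -40.2, -13.3, 0, 0, 0],
  [255, -9, -40.2, -13.3, 0, 0, 0],
  [255, -9, -40.2, -13.3, 0, 0, 0],
  [255, -9, -40.2, -10, 0, 0, 0],
  [255, -9, -40.2, -6, 0, 0, 0],
  [255, -9, -40.2, -3, 0, 0, 0],
  [255, -9, -40.2, -2.2, 0, 0, 0],
  [255, -9, -40.2, -2.2, 0, 0, 0],
])

```text
t: 20.05
tcp_pos: [0.4875, 0.2164, 0.0278]
tool_rot: [0.999, 0.041, -0.003, -0.0]
force: [0.0, 0.7, -0.2]
finger_gap: 0.408
```

Request:
drive_tool([
  [255, 0, 0, 0, 0, 0, 0],
  [255, 0, 0, 0, 0, 0, 0],
])

```text
t: 20.25
tcp_pos: [0.4889, 0.218, 0.0304]
tool_rot: [0.999, 0.042, 0.0, -0.001]
force: [1.2, 0.1, -1.9]
finger_gap: 0.412
```

```bash
python3 - <<'E'
from h import *
s=manip.sense();print(s["t"],s["tcp_pos"],s["force"],s["finger_gap"])
print(go([.4885,.218,.019],.085))
E
```

```text
20.25 [0.48892767 0.21802232 0.03043443] [ 1.19986743  0.0743882  -1.90819649] 0.4115120145701189
(array([-0.04,  0.  ,  1.14]), array([-0.001, -0.001, -0.001]))
```

Request:
drive_tool([
  [255, 0.05, 0, 0.5, 0, 0, 0],
  [255, 0.05, 0, 0.9, 0, 0, 0],
  [255, 0.05, 0, 1.1, 0, 0, 0],
  [255, 0.05, 0, 1.15, 0, 0, 0],
  [255, 0.05, 0, 1.15, 0, 0, 0],
  [255, 0.05, 0, 1.15, 0, 0, 0],
])

```text
t: 20.85
tcp_pos: [0.488, 0.2183, 0.0186]
tool_rot: [0.999, 0.043, -0.001, -0.0]
force: [-1.3, 0.7, 8.8]
finger_gap: 0.409
```

Request:
drive_tool([
  [255, 0, 0, -0.05, 0, 0, 0],
  [130, 0, 0, -0.05, 0, 0, 0],
  [90, 0, 0, -0.05, 0, 0, 0],
  [0, 0, 0, -0.05, 0, 0, 0],
  [0, 0, 0, -0.05, 0, 0, 0],
  [0, 0, 0, -0.05, 0, 0, 0],
  [0, 0, 0, -0.05, 0, 0, 0],
  [0, 0, 0, -3, 0, 0, 0],
  [0, 0, 0, -7, 0, 0, 0],
  [0, 0, 0, -11, 0, 0, 0],
  [0, 0, 0, -16, 0, 0, 0],
  [0, 0, 0, -16, 0, 0, 0],
  [0, 0, 0, -16, 0, 0, 0],
])

```text
t: 22.15
tcp_pos: [0.4889, 0.2182, 0.1788]
tool_rot: [0.999, 0.042, 0.0, -0.001]
force: [-0.6, 0.4, -0.6]
finger_gap: 1.001
```

```bash
python3 - <<'E'
from h import *
s=manip.sense();print(s["t"],s["tcp_pos"],s["force"],s["finger_gap"])
print(go([.572,-.0884,.13],.085),go([.572,-.0884,.007],.085))
E
```

```text
22.15 [0.48893689 0.21823886 0.17879207] [-0.6192117   0.36711735 -0.62364792] 1.0013608876569973
(array([ 5.68, 31.26,  4.84]), array([-0.001, -0.001, -0.   ])) (array([ 5.67, 31.28, 17.14]), array([-0.001, -0.001, -0.   ]))
```

Request:
drive_tool([
  [0, 5.7, 31.3, 4.8, 0, 0, 0],
  [0, 5.7, 31.3, 4.8, 0, 0, 0],
  [0, 5.7, 31.3, 4.8, 0, 0, 0],
  [0, 5.7, 31.3, 4.8, 0, 0, 0],
  [0, 5.7, 31.3, 4.8, 0, 0, 0],
  [0, 5.7, 31.3, 4.8, 0, 0, 0],
  [0, 5.7, 31.3, 4.8, 0, 0, 0],
  [0, 5.7, 31.3, 4.8, 0, 0, 0],
  [0, 5.7, 31.3, 4.8, 0, 0, 0],
  [0, 5.7, 31.3, 8, 0, 0, 0],
  [0, 5.7, 31.3, 12, 0, 0, 0],
  [0, 5.7, 31.3, 15, 0, 0, 0],
  [0, 5.7, 31.3, 16.5, 0, 0, 0],
  [0, 5.7, 31.3, 16.8, 0, 0, 0],
  [0, 5.7, 31.3, 16.8, 0, 0, 0],
  [0, 5.7, 31.3, 16.8, 0, 0, 0],
  [0, 5.7, 31.3, 16.8, 0, 0, 0],
])

```text
t: 23.85
tcp_pos: [0.5722, -0.089, 0.0104]
tool_rot: [0.999, 0.042, -0.0, 0.0]
force: [0.6, -0.1, -0.3]
finger_gap: 1.001
```

```bash
python3 - <<'E'
from h import *
s=manip.sense();print(s["t"],s["tcp_pos"],s["force"],s["finger_gap"])
print(go([.572,-.0884,.007],.085))
E
```

```text
23.85 [ 0.57221704 -0.08904795  0.01044278] [ 0.62038717 -0.11334861 -0.29561766] 1.000788029410076
(array([-0.02, -0.07,  0.34]), array([ 0.,  0., -0.]))
```

Request:
drive_tool([
  [0, 0, -0.05, 0.25, 0, 0, 0],
  [150, 0, -0.05, 0.25, 0, 0, 0],
  [150, 0, -0.05, 0.25, 0, 0, 0],
  [150, 0, -0.05, 0.25, 0, 0, 0],
  [150, 0, -0.05, 0.25, 0, 0, 0],
  [255, 0, -0.05, 0.25, 0, 0, 0],
  [255, 0, -0.05, 0.25, 0, 0, 0],
  [255, 0, -0.05, 0.25, 0, 0, 0],
  [255, 0, -0.05, 0.25, 0, 0, 0],
  [255, 0, -0.05, 0.25, 0, 0, 0],
], force=30)

```text
t: 24.85
tcp_pos: [0.5711, -0.0883, 0.0065]
tool_rot: [0.999, 0.042, -0.001, -0.0]
force: [-0.9, -0.5, 1.7]
finger_gap: 0.271
```

```bash
python3 - <<'E'
from h import *
s=manip.sense();print(s["t"],s["tcp_pos"],s["force"],s["finger_gap"])
x=.4094+s["tcp_pos"][0]-.5715
print(x,go([x,.2115,.14],.085))
E
```

```text
24.85 [ 0.57114693 -0.08833127  0.00653817] [-0.89532482 -0.50959653  1.73658794] 0.2714211835910447
0.4090469301921008 (array([-13.65, -31.26, -13.28]), array([-0.001,  0.003, -0.   ]))
```

Request:
drive_tool([
  [255, 0, 0, -2, 0, 0, 0],
  [255, 0, 0, -5, 0, 0, 0],
  [255, 0, 0, -9, 0, 0, 0],
  [255, 0, 0, -13.3, 0, 0, 0],
  [255, -13.6, -31.2, -13.3, 0, 0, 0],
  [255, -13.6, -31.2, -13.3, 0, 0, 0],
  [255, -13.6, -31.2, -13.3, 0, 0, 0],
  [255, -13.6, -31.2, -13.3, 0, 0, 0],
  [255, -13.6, -31.2, -13.3, 0, 0, 0],
  [255, -13.6, -31.2, -13.3, 0, 0, 0],
  [255, -13.6, -31.2, -13.3, 0, 0, 0],
  [255, -13.6, -31.2, -13.3, 0, 0, 0],
  [255, -13.6, -31.2, -13.3, 0, 0, 0],
  [255, -13.6, -31.2, -10, 0, 0, 0],
  [255, -13.6, -31.2, -6, 0, 0, 0],
  [255, -13.6, -31.2, -3, 0, 0, 0],
  [255, -13.6, -31.2, -2.2, 0, 0, 0],
  [255, -13.6, -31.2, -2.2, 0, 0, 0],
  [255, -13.6, -31.2, -2.2, 0, 0, 0],
  [255, -13.6, -31.2, -2.2, 0, 0, 0],
])

```text
t: 26.85
tcp_pos: [0.4105, 0.211, 0.0304]
tool_rot: [0.999, 0.042, 0.0, -0.001]
force: [-0.7, 0.5, 0.1]
finger_gap: 0.269
```

```bash
python3 - <<'E'
from h import *
s=manip.sense();print(s["t"],s["tcp_pos"],s["force"],s["finger_gap"])
print(go([.4093,.2115,.0185],.085))
E
```

```text
26.85 [0.41052839 0.21097866 0.03038426] [-0.68492372  0.52876587  0.05446443] 0.269207482335151
(array([-0.12, -0.06,  1.19]), array([-0.001, -0.   , -0.001]))
```

Request:
drive_tool([
  [255, 0, 0, 0.5, 0, 0, 0],
  [255, 0, 0, 0.9, 0, 0, 0],
  [255, 0, 0, 1.1, 0, 0, 0],
  [255, 0, 0, 1.15, 0, 0, 0],
  [255, 0, 0, 1.2, 0, 0, 0],
  [255, 0, 0, 1.2, 0, 0, 0],
  [255, 0, 0, 1.2, 0, 0, 0],
])

```text
t: 27.55
tcp_pos: [0.4094, 0.2111, 0.0184]
tool_rot: [0.999, 0.043, -0.001, -0.001]
force: [-1.6, -1.5, 14.0]
finger_gap: 0.269
```

Request:
drive_tool([
  [255, 0, 0, -0.05, 0, 0, 0],
  [180, 0, 0, -0.05, 0, 0, 0],
  [130, 0, 0, -0.05, 0, 0, 0],
  [0, 0, 0, -0.05, 0, 0, 0],
  [0, 0, 0, -0.05, 0, 0, 0],
  [0, 0, 0, -0.05, 0, 0, 0],
  [0, 0, 0, -0.05, 0, 0, 0],
  [0, 0, 0, -3, 0, 0, 0],
  [0, 0, 0, -7, 0, 0, 0],
  [0, 0, 0, -12, 0, 0, 0],
  [0, 0, 0, -16, 0, 0, 0],
  [0, 8, 0, -20, 0, 0, 0],
  [0, 8, 0, -20, 0, 0, 0],
  [0, 8, 0, -20, 0, 0, 0],
  [0, 8, 0, -20, 0, 0, 0],
])

```text
t: 29.05
tcp_pos: [0.4894, 0.2175, 0.2169]
tool_rot: [0.999, 0.042, -0.002, -0.0]
force: [-0.7, -0.2, 0.2]
finger_gap: 1.003
```

```bash
python3 - <<'E'
from h import *
m=manip.camera_model("wrist");im=manip.snapshot("wrist")[:,:,::-1].copy();cv2.imwrite("pics/w7.png",im)
for i,h in enumerate((.062,.056,.05,.044)):print(proj(m,[.6484-.0797*i,.2309-.0068*i,.016+h]).round(1))
E
```

```text
[321.1 -26.7]
[321.   86.9]
[321. 180.]
[321.  257.7]
```

Request:
drive_tool([
  [0, 0, 40, 0, 0, 0, 0],
  [0, 0, 40, 0, 0, 0, 0],
  [0, 0, 40, 0, 0, 0, 0],
  [0, 0, 40, 0, 0, 0, 0],
  [0, 0, 40, 0, 0, 0, 0],
  [0, 0, 40, 0, 0, 0, 0],
  [0, 0, 40, 0, 0, 0, 0],
  [0, 0, 40, 0, 0, 0, 0],
  [0, 0, 40, 0, 0, 0, 0],
  [0, 0, 40, 0, 0, 0, 0],
  [0, 0, 40, 0, 0, 0, 0],
])

```text
t: 30.2
tcp_pos: [0.5217, -0.179, 0.2154]
tool_rot: [0.999, 0.043, -0.003, -0.002]
force: [-0.2, -0.2, -0.2]
finger_gap: 0.999
```

```bash
python3 - <<'E'
from h import *
m=manip.camera_model("top");im=manip.snapshot("top")[:,:,::-1].copy()
for i,h in enumerate((.062,.056,.05,.044)):print(((proj(m,[.6484-.0797*i,.2309-.0068*i,.016+h])-[200,100]+.5)*3-.5).round(1))
c=cv2.convertScaleAbs(cv2.resize(im[100:300,200:320],None,fx=3,fy=3,interpolation=cv2.INTER_CUBIC),alpha=1.5)
a=cv2.imread("pics/w7.png");cv2.imwrite("pics/f.png",np.hstack([a[:,200:440],cv2.copyMakeBorder(a[:0,:240],0,0,0,0,0)]) if 0 else np.hstack([cv2.copyMakeBorder(a[:,180:460],0,200,0,0,cv2.BORDER_CONSTANT),c]))
E
```

```text
[112.8 160.6]
[120.8 251.6]
[128.9 342.8]
[137.  434.3]
```

View pics/f.png

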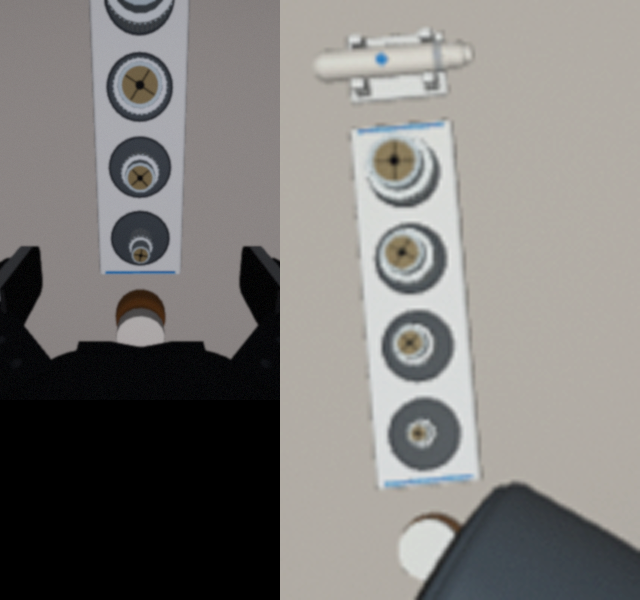

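All four heads stand upright. In the top view the discs are at (114,160), (122,252), (130,342) and (138,433), each within about 1.5 px (at 3x zoom, about 1 mm) of the predicted centred position. The handpiece and jar are unmoved and the gripper is clear, so I hand in.

```bash
python3 -c "
from station import manip
print(manip.sign_off(), manip.sense()['t'])"
```

```text
the job is handed in; nothing more can be done
the job is handed in; nothing more can be done
```

All four heads are on the stand in order of size: the 60 mm head next to the handpiece, then the 48 and 36, and the 24 next to the cream jar. I handed the job in at about 30 s on the robot's clock, well under the 99 s limit.

- **Placement:** the last top and wrist pictures show every head upright and within about 1 to 1.5 mm of its pad centre.
- **Handling:** each head was set down with 5 to 14 N of contact before release, and none was dropped or knocked over.
- **Handpiece and jar:** neither looks disturbed. The arm hid part of the jar in the last top view, but the wrist view taken just before shows it whole and standing.
- **Disagreements:** the arm's reported position and the cameras differed by 1 to 2 mm, so the first head's sideways position was a compromise between them. The tool also tended to stop 1 to 3 mm off its target, and I corrected for that as I went. No check failed.

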